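Rebuild the table burner after washing up

ROBOT

A 7-joint arm with a two-finger parallel gripper is mounted at the origin on the work surface. World frame = base frame: x ahead of the robot, y to its left, z up, the work surface at z = 0. Lengths are in m, angles in rad, forces in N, time in s.
With the tool pointing down it reaches from about 0.4 to 0.85 m from the base axis. Payload 10.4 kg.
Tool frame: the origin (TCP) lies at the very end of the fingers, on their centre line; the grasp point (between the pads) lies 19 mm behind it; z points along the fingers, y is the line along which they close (so a half turn about z gives the same grasp; the last joint's range is limited). The gripper opens to 85 mm and grips with 20 to 120 N. Pads are 22 mm wide; open, the fingers measure 114 mm over their backs; the gripper's body (76 mm by 85 mm) begins 54 mm behind the grasp point. The pads swing forward as they close: fully open they stand 13 mm farther back than shut.
Start: joints at [1.175, 0.332, -0.065, 1.46, 0.022, 1.35, -0.088], TCP at [0.228, -0.582, 0.231] pointing down, gripper open.
Joint ranges: [-2.6, 2.6], [-0.5, 2.12], [-1.47, 1.34], [0.16, 2.42], [-1.27, 4.41], [0.06, 2.06], [-2.6, 2.6]. Speed limits (rad/s): [2.22, 2.22, 2.79, 2.79, 3.14, 3.14, 3.14].

INTERFACE

Orientations are given as a unit quaternion [x, y, z, w].
In Python, from workcell import * gives the robot as it stands. The module is installed in compiled form; this text tells all that it offers.
- The arm moves only by the tool carry_out, never from a script. Its argument "motion" is a list of rows, each an object with "xyz": the shift along the tool's x, y, z in m, a list of three; "angular": the turn, a rotation vector about the tool's x, y, z in degrees, a list of three. A call has 1 to 12 rows; each row is the pose to reach, as a shift and turn from the pose commanded when the call began, along the tool's axes at that moment; what a row does not reach only later rows make up. A row lasts 1/10 s, in which the tool goes at most 50 mm and 8.59 degrees, less where a joint would pass 70% of its speed; a pose out of reach is approached as far as the arm can. A call with a gripper value outside its range is refused whole. "hand" is the opening, from 0 (shut) to 1 (fully open), set as the call begins (left out, the last holds). The fingers move at their own pace and stop on an object; "grip_force" is the grip in N (left out, the last holds). Time passes only in rows, so rows that repeat a pose let the fingers close. It gives the time, the measured TCP pose, the force, the opening and the grip force at its end, in the units of the state.
- get_obs(): the state, without advancing time (a new reading comes with each control period).
- camera(name): name is "side" or "top" or "wrist"; returns a dict with "img" (480x640x3 uint8, red, green, blue), "fx", "fy", "cx", "cy" (pixels), "extrinsics" (4x4, takes a point from camera to world coordinates). Camera axes: x right, y up, looking along -z (the intrinsics and any distortion apply to the point x, -y, -z); pixel columns grow to the right and rows downward; lengths in m; the calibration is good to about 2 mm. A picture is of the moment at which its call begins. There is no depth.
- hand_in(): hands the job in; it is judged then, once.
The state is a dict: "clock": time; "joint_pos": joint angles; "joint_velocities": joint speeds; "tau": joint torques, N m; "position": TCP position; "ee_rot": TCP orientation; "ft_force": force on the tool from outside, world axes, zero at the start; "torque": the same for the moment, N m; "grip_width": opening from 0.0 (shut) to 1.0 (fully open); "grasp_force": force on a finger pad.
Only numpy, scipy, OpenCV 4.12 (cv2) and the standard library are available. Lean on these libraries where they do the work, as an engineer would, in place of code of your own. Each camera call takes 0.05 s, during which the arm holds its last target. There are 200 camera calls.

TASK

Get the table's burner ready for the next guests: slide the loose burner base, without lifting it off the table, until its foot stands inside the black circle inlaid in the table top, and slide open the jaw of the scrubbing clamp that holds the largest brass ring, the ring still lying in it. Then lift that ring out and thread it down the base's stepped post, and after it every other brass ring on the table, from the largest to the smallest, each fully home and flat before the next. Leave the finished burner standing inside the circle, and leave the crockery alone.

Things in the scene. Friction and masses are not known exactly. Their poses are not given: they have to be found in the camera images.
- jaw_knob (a point): Point inside the black upright knob of the clamp's sliding jaw, 14 mm below the knob's top. The knob is an upright cylinder 18 mm in diameter, from z 33 to z 69 mm above the table. It moves with the jaw, along the clamp's +y.
- jaw (a joint): Travel of the clamp's sliding jaw in m: 0 shut, 0.045 wide open; jaw and knob move along the clamp's +y as it grows, need a few newtons and stay where left. When shut, the jaw's lip reaches in to the clamp's y = +29 mm over the ring's edge, 25 mm above the table: the ring cannot be lifted straight up until the jaw is slid off it.
- clamp: Scrubbing clamp fixed to the table: dark steel bed 60 (x) by 175 (y) by 12 mm high, y -57 to +118 mm. Origin at table level under the clamped ring's centre. Grey jaws 44 mm wide in x, tops 34 mm above the table (lip 32): the fixed one at y -53 to -37, the sliding one (shut) at y +37 to +61 mm. The ring's -x and +x sides are free for fingers.
- spot: The burner's place: a thin black circle inlaid flush in the steel table top, 150 mm inner and 162 mm outer diameter. Origin at its centre, at table level. Fixed.
- burner_base: Loose burner base, 0.9 kg: dark round foot 110 mm across, 18 mm high, with a stepped grey post on its axis. Origin on the axis at the underside, z up. Post steps: 48 mm diameter from z 18 to 28, 39 mm to z 38, 30 mm to z 48, 21 mm to z 58, 13 mm to z 76 (tip). Each ring fits one step and rests on the shoulder below it, whether or not the ring below is there.
- ring1: Largest brass burner ring, flat, 70 mm outer diameter, 52 mm bore, 10 mm thick, the same either way up. Origin at the centre of its thickness, on its axis; z along its axis. When home on the post its origin is 23 mm above the base's underside. It starts lying in the clamp, underside 12 mm above the table. Always there.
- ring2: Second largest brass burner ring, flat, 65 mm outer diameter, 43 mm bore, 10 mm thick, the same either way up. Origin at the centre of its thickness, on its axis; z along its axis. When home on the post its origin is 33 mm above the base's underside. It starts flat on the table; it may be absent (None).
- ring3: Third largest brass burner ring, flat, 60 mm outer diameter, 34 mm bore, 10 mm thick, the same either way up. Origin at the centre of its thickness, on its axis; z along its axis. When home on the post its origin is 43 mm above the base's underside. It starts flat on the table; it may be absent (None).
- ring4: Fourth largest brass burner ring, flat, 55 mm outer diameter, 25 mm bore, 10 mm thick, the same either way up. Origin at the centre of its thickness, on its axis; z along its axis. When home on the post its origin is 53 mm above the base's underside. It starts flat on the table; it may be absent (None).
- ring5: Smallest brass burner ring, flat, 50 mm outer diameter, 17 mm bore, 10 mm thick, the same either way up. Origin at the centre of its thickness, on its axis; z along its axis. When home on the post its origin is 63 mm above the base's underside. It starts flat on the table; it may be absent (None).
- cup_a: Bystander: paper cup, 72 mm across, 80 mm tall. Origin at the centre of its underside. To be left alone.
- cup_b: Bystander: paper cup, 72 mm across, 80 mm tall. Origin at the centre of its underside. To be left alone.
- sauce_dish: Bystander: white two-part sauce dish 80 x 140 x 26 mm. Origin at the centre of its underside. To be left alone.
- soup_bowl: Bystander: white bowl, 124 mm across, 50 mm tall. Origin at the centre of its underside. To be left alone.
Not all that is in view belongs to the job. What is shaped like the ring1 but pink, purple or red is not meant.

How it is judged:
On the way, in this order (a step that is already met when the one before it is completed fails the run):
1. the burner base stands inside the circle (centre within 20 mm) and the clamp's jaw has been slid open by more than 25 mm, with the largest ring still lying in the clamp (horizontal distance between burner_base and spot below 0.02 m and value of joint jaw above 0.025 m and distance between ring1 and clamp below 0.045 m and height (world z) of ring1 below 0.022 m), for 0.2 s.
2. the largest ring is fully home on the post (horizontal distance between ring1 and burner_base below 0.006 m and z of ring1 in the frame of burner_base below 0.027 m and angle between the z axis of ring1 and the z axis of burner_base, either way round below 0.15 rad), for 0.2 s.
3. the second largest ring is fully home on the post (horizontal distance between ring2 and burner_base below 0.006 m and z of ring2 in the frame of burner_base below 0.037 m and angle between the z axis of ring2 and the z axis of burner_base, either way round below 0.15 rad), for 0.2 s.
4. the third largest ring is fully home on the post (horizontal distance between ring3 and burner_base below 0.006 m and z of ring3 in the frame of burner_base below 0.047 m and angle between the z axis of ring3 and the z axis of burner_base, either way round below 0.15 rad), for 0.2 s.
5. the fourth largest ring is fully home on the post (horizontal distance between ring4 and burner_base below 0.006 m and z of ring4 in the frame of burner_base below 0.057 m and angle between the z axis of ring4 and the z axis of burner_base, either way round below 0.15 rad), for 0.2 s.
6. the smallest ring is fully home on the post (horizontal distance between ring5 and burner_base below 0.006 m and z of ring5 in the frame of burner_base below 0.067 m and angle between the z axis of ring5 and the z axis of burner_base, either way round below 0.15 rad), for 0.2 s.
At the end, for the whole second after the job is handed in: The burner base stands upright with its centre within 20 mm of the circle's centre, and every ring that is present is home on its step of the post: within 6 mm of the axis, no more than 4 mm above its seat, flat to the base within 0.15 rad, all at rest (all of step 2 and all of step 3 and all of step 4 and all of step 5 and all of step 6 and horizontal distance between burner_base and spot below 0.02 m and angle between burner_base's own z axis and vertical below 0.1 rad and linear speed of burner_base below 0.02 m/s and linear speed of each of ring1, ring2, ring3, ring4, ring5 below 0.03 m/s); the robot touches nothing.
It fails at once if the burner base is lifted off the table (more than 15 mm) or tipped (more than 0.35 rad) (height (world z) of burner_base above 0.015 m or angle between burner_base's own z axis and vertical above 0.35 rad).
It fails at once if a cup, dish or bowl is shifted more than 60 mm or tipped more than 0.6 rad (distance of any of cup_a, cup_b, sauce_dish, soup_bowl from where it was at the start of the episode above 0.06 m or angle between any of cup_a, cup_b, sauce_dish, soup_bowl's own z axis and vertical above 0.6 rad).
Of ring2, ring3, ring4, ring5 only 2 to 4 are there at a start; the rules pass over those that are not, and their reading is None.
At some moment in a run one of ring2, ring3, ring4, ring5 may be knocked a few centimetres aside while the robot is not near it.
Once in a run the grip may slacken for a moment while it holds something.
It also fails if it takes over 210 s, if anything falls off the work surface, if the arm or the gripper's body presses on something with over 40 N, if the wrist force passes 120 N, or if a joint passes its speed limit or range.

## Working session

There is one attempt and no reset: what is moved stays moved. The work goes in short steps, Python scripts to look and compute and a tool call to move; the robot and the scene stay as the last step left them, time stands still between calls to the robot, and variables do not carry over. Pictures are saved under pics/ and viewed, at most 14 in all, crops included, and the job is handed in when it is done.

Besides the shell and the picture viewer there is one more tool, called after ">>>" as name([rows], argument=value, ...), one row to a line, values as JSON. carry_out: Moves the arm, as the interface text tells. Its arguments: {"type":"object","properties":{"motion":{"type":"array"},"hand":{"type":"number"},"grip_force":{"type":"number"}},"required":["motion"]}

```bash
mkdir -p pics; python3 - <<'E'
from workcell import *
import cv2,numpy as np
o=get_obs();print({k:np.round(v,3).tolist() for k,v in o.items()})
for n in("top","side","wrist"):
    c=camera(n);cv2.imwrite(f"pics/{n}0.png",c["img"][:,:,::-1]);print(n,c["fx"],c["fy"],c["cx"],c["cy"],{k:v for k,v in c.items() if k not in("img","fx","fy","cx","cy","extrinsics")});print(np.round(c["extrinsics"],3).tolist())
E
```

```text
{'clock': 0.0, 'joint_pos': [1.175, 0.333, -0.065, 1.461, 0.022, 1.35, -0.088], 'joint_velocities': [0.0, -0.001, 0.001, -0.001, 0.0, -0.0, 0.001], 'tau': [-0.001, -62.544, 0.049, -39.159, 0.016, 0.01, 0.0], 'position': [0.227, -0.582, 0.231], 'ee_rot': [0.983, 0.185, -0.0, -0.001], 'ft_force': [0.162, -0.53, -0.345], 'torque': [0.042, 0.038, 0.05], 'grasp_force': 0.0, 'grip_width': 1.0}
top 493.21978447532075 493.21978447532075 316.8419135245008 237.59754162964742 {}
[[-0.024, 0.98, -0.197, 0.357], [-1.0, -0.026, -0.01, 0.005], [-0.015, 0.196, 0.98, 1.099], [0.0, 0.0, 0.0, 1.0]]
side 452.5043687410247 452.5043687410247 324.2900769931653 235.25977909627042 {}
[[-0.935, 0.268, -0.234, 0.33], [-0.355, -0.7, 0.619, 0.615], [0.002, 0.662, 0.75, 0.789], [0.0, 0.0, 0.0, 1.0]]
wrist 350.82391202624433 350.82391202624433 311.29199431923604 236.23437738046462 {}
[[0.364, 0.891, 0.272, 0.298], [-0.931, 0.348, 0.106, -0.555], [-0.0, -0.292, 0.956, 0.373], [0.0, 0.0, 0.0, 1.0]]
```

View pics/top0.png

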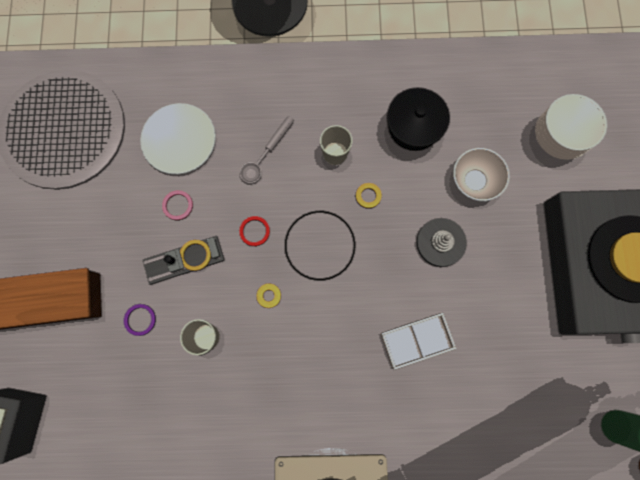

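View pics/side0.png

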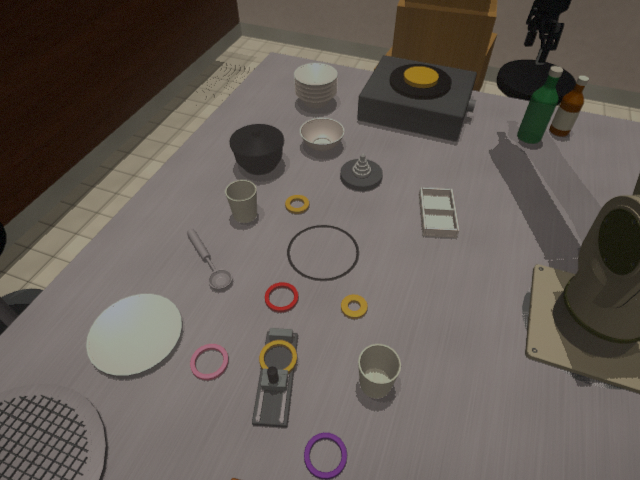

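Top view: the clamp holds a brass ring at (195,255). Two loose brass rings lie at (369,195) and (269,296). The base is at (442,243), the black circle at (320,245), and the knob at about (169,260). Look-alikes for ring1 are pink (178,206), red (255,231) and purple (140,320); the stove's yellow disc at (630,257) isn't a ring. The side view confirms all of these.

```bash
cat > h.py <<'E'
from workcell import *
import cv2,numpy as np
def ray(c,uv):
    E=np.array(c["extrinsics"]);u,v=uv
    d=E[:3,:3]@np.array([(u-c["cx"])/c["fx"],-(v-c["cy"])/c["fy"],-1]);return E[:3,3],d
def plane(c,uv,z):
    o,d=ray(c,uv);return o+d*(z-o[2])/d[2]
def tri(c1,p1,c2,p2):
    o,d=ray(c1,p1);q,e=ray(c2,p2)
    t=np.linalg.lstsq(np.c_[d,-e],q-o,rcond=None)[0];a=o+d*t[0];b=q+e*t[1]
    return (a+b)/2,np.linalg.norm(a-b)
def brass(img):
    hsv=cv2.cvtColor(img,cv2.COLOR_RGB2HSV)
    return cv2.morphologyEx(cv2.inRange(hsv,(16,110,70),(32,255,255)),cv2.MORPH_CLOSE,np.ones((3,3)))
def circ(c,cnt,z):
    P=np.array([plane(c,p,z)[:2] for p in cnt.reshape(-1,2).astype(float)],np.float32)
    (x,y),(a,b),_=cv2.fitEllipse(P);return x,y,a,b
def rings(c,z=0.01,amin=150):
    cs,h=cv2.findContours(brass(c["img"]),cv2.RETR_CCOMP,cv2.CHAIN_APPROX_NONE);out=[]
    for i,k in enumerate(cs):
        if h[0][i][3]<0 and cv2.contourArea(k)>amin:
            hole=[cs[j] for j in range(len(cs)) if h[0][j][3]==i and len(cs[j])>=8]
            out.append((cv2.fitEllipse(k)[0],circ(c,k,z),[circ(c,q,z) for q in hole],[cv2.fitEllipse(q)[0] for q in hole]))
    return out
E
python3 - <<'E'
from h import *
np.set_printoptions(precision=4,suppress=True)
C={}
for n in("top","side"):
    c=C[n]=camera(n);print(n)
    for r in rings(c): print(np.array(r[0]),np.array(r[1]),[np.array(x) for x in r[2]],[np.array(x) for x in r[3]])
    # black things
    g=c["img"].max(2)
    cs,h=cv2.findContours((g<60).astype(np.uint8),cv2.RETR_CCOMP,cv2.CHAIN_APPROX_NONE)
    for i,k in enumerate(cs):
        if cv2.contourArea(k)>60 and len(k)>8:
            x=circ(c,k,0)
            if x[3]<.3: print("dark",h[0][i][3]>=0,np.array(cv2.fitEllipse(k)[0]),cv2.contourArea(k),np.array(x))
t,s=C["top"],C["side"]
im=cv2.resize(t["img"][205:305,120:290],None,fx=4,fy=4,interpolation=2)
im2=cv2.resize(s["img"][310:440,230:400],None,fx=3,fy=3,interpolation=2)
im3=cv2.resize(t["img"][205:285,400:490],None,fx=4,fy=4,interpolation=2)
W=np.zeros((600,800,3),np.uint8);
im=cv2.resize(im,(476,280));W[:280,:476]=im;W[:280,485:800]=cv2.resize(im3,(315,280));W[290:600,:405]=im2[:310,:405]
i4=cv2.resize(s["img"][140:200,320:400],(390,292));W[300:592,408:798]=i4
cv2.imwrite("pics/crop1.png",W[:,:,::-1])
E
```

```text
top
[268.2759 295.335 ] [0.4493 0.1266 0.0516 0.052 ] [array([0.4495, 0.1267, 0.0268, 0.0276])] [array([268.2026, 295.2026])]
[195.1055 254.7247] [0.5444 0.2907 0.0663 0.0704] [array([0.5445, 0.2918, 0.0518, 0.0525])] [array([194.6392, 254.6667])]
[627.8312 255.6446] [ 0.5174 -0.6714  0.0608  0.1202] [] []
[368.1609 195.0607] [ 0.6724 -0.1034  0.0565  0.0579] [array([ 0.6722, -0.1035,  0.0344,  0.0368])] [array([368.2012, 195.0748])]
dark False [622.1411 428.4535] 1159.5 [ 0.1543 -0.6121  0.0725  0.0896]
dark False [ 19.128  421.0818] 1829.5 [0.1969 0.6615 0.1027 0.1488]
dark False [118.855  320.1964] 588.5 [0.4029 0.4574 0.1064 0.1512]
dark False [168.8355 259.6418] 77.0 [0.5363 0.3527 0.0196 0.0269]
dark False [619.048  257.8422] 2640.5 [ 0.5155 -0.6575  0.1418  0.1909]
dark False [319.5129 245.176 ] 3734.0 [0.5615 0.011  0.1575 0.1578]
dark True [319.6103 245.1162] 3589.5 [0.5616 0.0107 0.1542 0.155 ]
dark False [416.9401 118.9787] 3039.0 [ 0.8607 -0.2286  0.1444  0.1625]
dark False [268.4844  15.2327] 2075.0 [1.1494 0.1242 0.1059 0.1979]
side
[277.8237 356.8862] [0.5465 0.2837 0.
[... 912 characters left out ...]
369]
dark False [581.2774 377.6089] 76.0 [0.0153 0.1202 0.0129 0.031 ]
dark False [272.4721 374.8584] 130.0 [0.5434 0.3157 0.0174 0.0347]
dark False [ 13.2311 307.134 ] 805.0 [1.0985 0.3713 0.067  0.1013]
dark True [598.5452 272.3305] 180.0 [-0.0187 -0.1489  0.0229  0.0618]
dark False [360.9252 169.8238] 120.0 [ 0.5682 -0.2916  0.1197  0.1555]
dark False [558.3768 131.3828] 102.5 [ 0.081  -0.6586  0.0447  0.0562]
dark False [257.1519 148.0137] 2053.0 [ 0.8702 -0.2794  0.1465  0.2297]
dark False [420.0878  81.3029] 1769.0 [ 0.5226 -0.7933  0.2073  0.2304]
dark True [420.5743  76.4425] 685.5 [ 0.527  -0.8217  0.1238  0.1558]
dark True [545.8607  95.2069] 314.0 [ 0.1253 -0.8499  0.0765  0.101 ]
```

View pics/crop1.png

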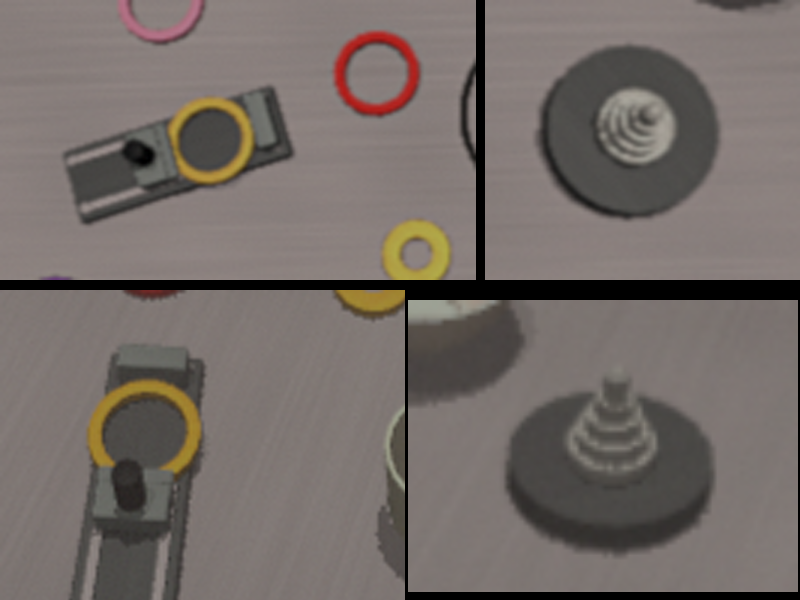

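The crop confirms that the ring in the grey-jawed clamp is brass, with the black knob on the jaw on the left; the red and pink rings are separate. From bore and outside diameter, the loose rings are ring4 at about (0.449,0.127) and ring3 at about (0.672,-0.103).

```bash
python3 - <<'E'
from h import *
np.set_printoptions(precision=4,suppress=True)
t,s=camera("top"),camera("side")
P=lambda n,a,b:print(n,*tri(t,a,s,b))
P("tip",(446.6,237.3),(362.7,154.4))
P("knobtop",(167.5,257.9),(272,369))
P("ring4",(268.2,295.3),(353.6,306))
P("ring3",(368.2,195.05),(296.7,203.6))
P("ring1",(194.9,254.7),(278.5,356.9))
g=s["img"].max(2);cs,h=cv2.findContours(((g<60)).astype(np.uint8),cv2.RETR_CCOMP,cv2.CHAIN_APPROX_NONE)
for k in cs:
    if 1000<cv2.contourArea(k) : print("side dark",cv2.fitEllipse(k)[0],circ(s,k,0))
# foot: grey-dark blob in top
for n,c,b in(("top",t,(405,480,210,280)),("side",s,(330,395,145,200))):
    m=np.zeros((480,640),np.uint8);u0,u1,v0,v1=b;m[v0:v1,u0:u1]=(c["img"].max(2)[v0:v1,u0:u1]<100);m=cv2.morphologyEx(m,cv2.MORPH_OPEN,np.ones((3,3)))
    k=max(cv2.findContours(m,0,1)[0],key=cv2.contourArea);print("foot",n,np.array(circ(c,k,.018 if n=="top" else .009)),cv2.boundingRect(k))
# clamp yaw from bed mask
m=np.zeros((480,640),np.uint8);m[225:295,135:232]=t["img"].max(2)[225:295,135:232]<100
m=cv2.morphologyEx(m,cv2.MORPH_CLOSE,np.ones((15,15)));m|=0
k=max(cv2.findContours(m,0,1)[0],key=cv2.contourArea);b=cv2.boxPoints(cv2.minAreaRect(k))
print("bed",np.array([plane(t,p,.012) for p in b]),cv2.minAreaRect(k))
E
```

```text
tip [ 0.5568 -0.2573  0.0773] 0.0017778550415245657
knobtop [0.529  0.3335 0.0704] 0.0007322372387334161
ring4 [0.4499 0.1271 0.0068] 0.0006164839440722165
ring3 [ 0.6738 -0.1038  0.006 ] 0.0007033260142003288
ring1 [0.5423 0.2884 0.0203] 0.00039366178121886457
side dark (27.905427932739258, 431.6680603027344) (0.8856713771820068, 0.5500938892364502, 0.09690485149621964, 0.12316245585680008)
side dark (604.8499145507812, 276.480224609375) (-0.0361880399286747, -0.17339135706424713, 0.14767210185527802, 0.4682324528694153)
side dark (257.1425476074219, 147.9921875) (0.8703112006187439, -0.2794344127178192, 0.1464540660381317, 0.2296844720840454)
side dark (420.0433044433594, 81.26959991455078) (0.5228134393692017, -0.7934978008270264, 0.20738504827022552, 0.230939120054245)
side dark (416.55560302734375, 31.91175079345703) (0.9028591513633728, -2.25028133392334, 0.8088875412940979, 3.5763113498687744)
side dark (542.259033203125, 72.4989013671875) (0.14340835809707642, -1.0952461957931519, 0.23720771074295044, 1.012000560760498)
side dark (81.21617126464844, 85.21526336669922) (1.638163685798645, -0.5237672328948975, 0.9339454174041748, 1.445372223854065)
foot top [ 0.5567 -0.2583  0.1077  0.1132] (415, 218, 52, 50)
foot side [ 0.5584 -0.2575  0.1089  0.1248] (340, 159, 43, 33)
bed [[0.537  0.4116 0.012 ]
 [0.5881 0.2417 0.012 ]
 [0.5254 0.2212 0.012 ]
 [0.4754 0.3893 0.012 ]] ((183.35995483398438, 260.6248474121094), (28.610816955566406, 79.77503204345703), 72.25532531738281)
```

>>> carry_out([
  {"xyz":[0.05,0,0],"angular":[0,0,8]},
  {"xyz":[0.425,-0.182,0.05],"angular":[0,0,21.3]},
  {"xyz":[0.425,-0.182,0.05],"angular":[0,0,21.3]},
  {"xyz":[0.425,-0.182,0.05],"angular":[0,0,21.3]},
  {"xyz":[0.425,-0.182,0.05],"angular":[0,0,21.3]},
  {"xyz":[0.425,-0.182,0.05],"angular":[0,0,21.3]},
  {"xyz":[0.425,-0.182,0.05],"angular":[0,0,21.3]},
  {"xyz":[0.425,-0.182,0.05],"angular":[0,0,21.3]},
  {"xyz":[0.425,-0.182,0.05],"angular":[0,0,21.3]},
  {"xyz":[0.425,-0.182,0.05],"angular":[0,0,21.3]},
  {"xyz":[0.425,-0.182,0.05],"angular":[0,0,21.3]},
  {"xyz":[0.425,-0.182,0.08],"angular":[0,0,21.3]},
], hand=1, grip_force=40)

```text
clock: 1.55
position: [0.5595, -0.2586, 0.1547]
ee_rot: [1.0, 0.001, 0.003, 0.002]
ft_force: [0.1, -1.1, -0.4]
grip_width: 0.996
grasp_force: 0.0
```

```bash
python3 - <<'E'
from h import *
np.set_printoptions(precision=4,suppress=True)
o=get_obs();print(np.array(o["position"]),np.array(o["ee_rot"]))
c=camera("wrist");cv2.imwrite("pics/w1.png",c["img"][:,:,::-1]);print(np.array(c["extrinsics"]))
E
```

```text
[ 0.5595 -0.2586  0.1547] [1.     0.0009 0.0031 0.0015]
[[ 0.0014  0.9583  0.2856  0.6342]
 [-1.      0.0002  0.0041 -0.2584]
 [ 0.0038 -0.2856  0.9583  0.2978]
 [ 0.      0.      0.      1.    ]]
```

View pics/w1.png

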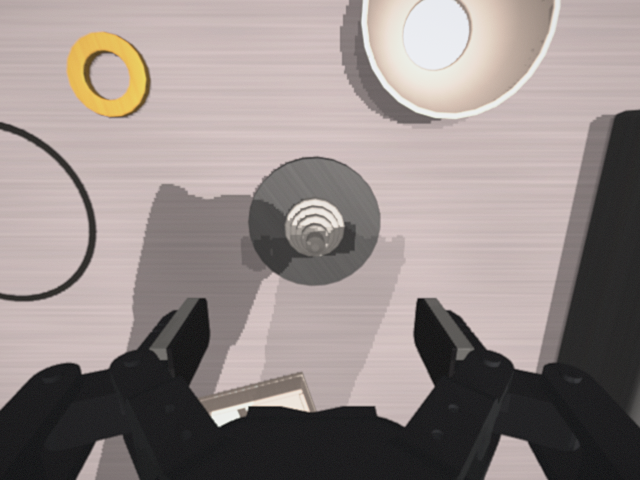

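Wrist view: base foot centred at about (315,221), post tip at (315,246), ring3 at (108,75), bowl at top right.

```bash
python3 - <<'E'
from h import *
np.set_printoptions(precision=4,suppress=True)
c=camera("wrist")
print("tip",plane(c,(315,246),.076))
m=np.zeros((480,640),np.uint8)
hsv=cv2.cvtColor(c["img"],cv2.COLOR_RGB2HSV)
m[150:292,240:390]=(hsv[150:292,240:390,2]<125);m=cv2.morphologyEx(m,cv2.MORPH_OPEN,np.ones((5,5)))
k=max(cv2.findContours(m,0,1)[0],key=cv2.contourArea)
print("foot ext by hand", (plane(c,(249,221),.018)+plane(c,(380,221),.018))/2,(plane(c,(315,156),.018)+plane(c,(315,285),.018))/2, plane(c,(249,221),.018)-plane(c,(380,221),.018))
for r in rings(c): print(np.array(r[1]),[np.array(x) for x in r[2]])
E
```

```text
tip [ 0.5594 -0.261   0.076 ]
foot ext by hand [ 0.5608 -0.2612  0.018 ] [ 0.5582 -0.2616  0.018 ] [-0.      0.1047  0.    ]
[ 0.6744 -0.1062  0.0579  0.0609] [array([ 0.674 , -0.107 ,  0.0307,  0.0339])]
```

>>> carry_out([
  {"xyz":[0,0.002,0.045],"angular":[0,0,0]},
  {"xyz":[0,0.002,0.075],"angular":[0,0,0]},
  {"xyz":[0,0.002,0.09],"angular":[0,0,0]},
  {"xyz":[0,0.002,0.09],"angular":[0,0,0]},
  {"xyz":[0,0.002,0.09],"angular":[0,0,0]},
])

```text
clock: 2.15
position: [0.5579, -0.2605, 0.063]
ee_rot: [1.0, 0.0, 0.001, 0.0]
ft_force: [0.0, -0.4, -0.0]
grip_width: 0.999
grasp_force: 0.0
```

>>> carry_out([
  {"xyz":[0,0,0],"angular":[0,0,0]},
  {"xyz":[0,0,0],"angular":[0,0,0]},
  {"xyz":[0,0,0],"angular":[0,0,0]},
  {"xyz":[0,0,0],"angular":[0,0,0]},
  {"xyz":[0,0,0],"angular":[0,0,0]},
  {"xyz":[0,0,0],"angular":[0,0,0]},
  {"xyz":[0,0,0],"angular":[0,0,0]},
  {"xyz":[0,0,0],"angular":[0,0,0]},
], hand=0, grip_force=40)

```text
clock: 2.95
position: [0.5573, -0.2605, 0.0616]
ee_rot: [1.0, 0.0, 0.0, 0.0]
ft_force: [0.0, -4.2, 2.1]
grip_width: 0.127
grasp_force: 39.1
```

>>> carry_out([
  {"xyz":[0,-0.004,0],"angular":[0,0,0]},
  {"xyz":[0,-0.012,0],"angular":[0,0,0]},
  {"xyz":[0,-0.024,0],"angular":[0,0,0]},
  {"xyz":[0.001,-0.038,0],"angular":[0,0,0]},
  {"xyz":[0.001,-0.053,0],"angular":[0,0,0]},
  {"xyz":[0.001,-0.068,0],"angular":[0,0,0]},
  {"xyz":[0.002,-0.083,0],"angular":[0,0,0]},
  {"xyz":[0.002,-0.098,0],"angular":[0,0,0]},
  {"xyz":[0.002,-0.113,0],"angular":[0,0,0]},
  {"xyz":[0.002,-0.126,0],"angular":[0,0,0]},
  {"xyz":[0.002,-0.134,0],"angular":[0,0,0]},
  {"xyz":[0.002,-0.138,0],"angular":[0,0,0]},
])

```text
clock: 4.15
position: [0.559, -0.1225, 0.0616]
ee_rot: [1.0, 0.0, 0.0, 0.001]
ft_force: [0.8, -9.0, 3.9]
grip_width: 0.127
grasp_force: 39.7
```

>>> carry_out([
  {"xyz":[0,-0.004,0],"angular":[0,0,0]},
  {"xyz":[0,-0.012,0],"angular":[0,0,0]},
  {"xyz":[0,-0.024,0],"angular":[0,0,0]},
  {"xyz":[0.001,-0.038,0],"angular":[0,0,0]},
  {"xyz":[0.001,-0.053,0],"angular":[0,0,0]},
  {"xyz":[0.001,-0.068,0],"angular":[0,0,0]},
  {"xyz":[0.002,-0.083,0],"angular":[0,0,0]},
  {"xyz":[0.002,-0.098,0],"angular":[0,0,0]},
  {"xyz":[0.002,-0.113,0],"angular":[0,0,0]},
  {"xyz":[0.002,-0.124,0],"angular":[0,0,0]},
  {"xyz":[0.002,-0.131,0],"angular":[0,0,0]},
  {"xyz":[0.002,-0.134,0],"angular":[0,0,0]},
])

```text
clock: 5.35
position: [0.5609, 0.0111, 0.0616]
ee_rot: [1.0, 0.0, 0.0, 0.001]
ft_force: [-0.3, -8.4, 3.7]
grip_width: 0.127
grasp_force: 39.9
```

>>> carry_out([
  {"xyz":[0,0,0],"angular":[0,0,0]},
  {"xyz":[0,0,0],"angular":[0,0,0]},
  {"xyz":[0,0,0],"angular":[0,0,0]},
  {"xyz":[0,0,0],"angular":[0,0,0]},
  {"xyz":[0,0,-0.03],"angular":[0,0,0]},
  {"xyz":[0,0,-0.08],"angular":[0,0,0]},
  {"xyz":[0,0,-0.12],"angular":[0,0,0]},
  {"xyz":[0,0,-0.12],"angular":[0,0,0]},
  {"xyz":[0,0,-0.12],"angular":[0,0,0]},
], hand=0.5)

```text
clock: 6.25
position: [0.5613, 0.0123, 0.182]
ee_rot: [1.0, 0.001, 0.001, 0.0]
ft_force: [0.1, -0.1, -1.2]
grip_width: 0.498
grasp_force: 0.0
```

```bash
python3 - <<'E'
from h import *
np.set_printoptions(precision=4,suppress=True)
o=get_obs();print(np.array(o["position"]),np.array(o["ee_rot"]))
w,t=camera("wrist"),camera("top");W=np.zeros((480,800,3),np.uint8);W[:,:560]=w["img"][:,40:600];W[:240,560:]=cv2.resize(t["img"][195:295,270:370],(240,240));W[240:,560:]=cv2.resize(camera("side")["img"][180:300,270:390],(240,240));cv2.imwrite("pics/w2.png",W[:,:,::-1])
for r in rings(t): print(np.array(r[1]))
E
```

```text
[0.5613 0.0123 0.182 ] [1.     0.0005 0.0009 0.0001]
[0.4493 0.1263 0.0521 0.0529]
[0.5445 0.2908 0.0665 0.0703]
[ 0.5172 -0.6713  0.061   0.1203]
```

View pics/w2.png

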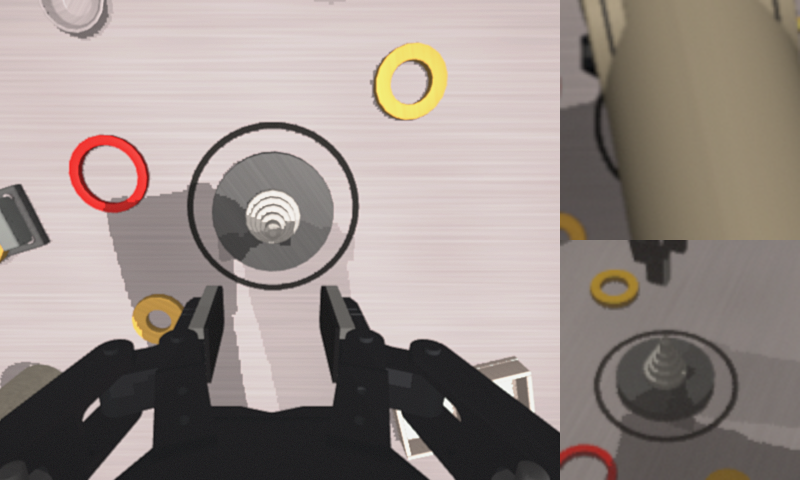

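Wrist view: the foot at (312,210) is concentric with the black circle at (312,205); post tip at (312,230). The side inset agrees. Next is the jaw knob.

>>> carry_out([
  {"xyz":[-0.032,-0.321,0.0],"angular":[0,0,-16.5]},
  {"xyz":[-0.032,-0.321,0.0],"angular":[0,0,-16.5]},
  {"xyz":[-0.032,-0.321,0.0],"angular":[0,0,-16.5]},
  {"xyz":[-0.032,-0.321,0.0],"angular":[0,0,-16.5]},
  {"xyz":[-0.032,-0.321,0.0],"angular":[0,0,-16.5]},
  {"xyz":[-0.032,-0.321,0.0],"angular":[0,0,-16.5]},
  {"xyz":[-0.032,-0.321,0.0],"angular":[0,0,-16.5]},
  {"xyz":[-0.032,-0.321,0.06],"angular":[0,0,-16.5]},
  {"xyz":[-0.032,-0.321,0.06],"angular":[0,0,-16.5]},
  {"xyz":[-0.032,-0.321,0.06],"angular":[0,0,-16.5]},
  {"xyz":[-0.032,-0.321,0.06],"angular":[0,0,-16.5]},
], hand=0.7)

```text
clock: 7.5
position: [0.5292, 0.3325, 0.1222]
ee_rot: [0.99, 0.143, 0.0, 0.0]
ft_force: [0.4, -0.3, 0.4]
grip_width: 0.704
grasp_force: 0.0
```

```bash
python3 - <<'E'
from h import *
o=get_obs();print(np.round(o["position"],4),np.round(o["ee_rot"],4))
w=camera("wrist");cv2.imwrite("pics/w3.png",w["img"][:,:,::-1])
E
```

```text
[0.5292 0.3325 0.1222] [9.897e-01 1.434e-01 2.000e-04 1.000e-04]
```

View pics/w3.png

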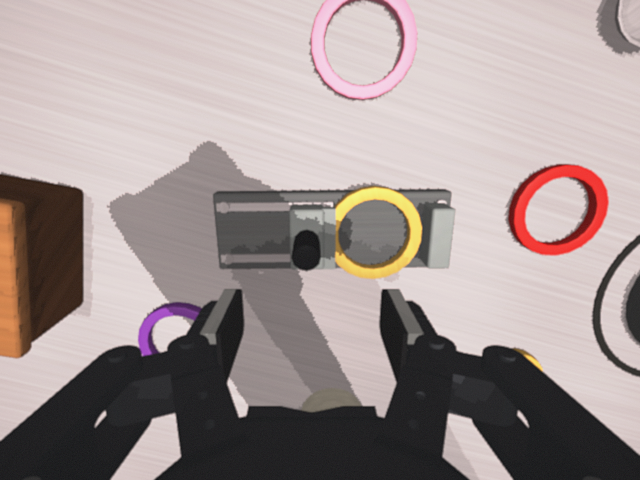

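Wrist view: the clamp lies square to the tool. Knob top at (305,258), ring1 at about (378,232), fingers centred on column 311.

```bash
python3 - <<'E'
from h import *
np.set_printoptions(precision=4,suppress=True)
w=camera("wrist")
E=np.array(get_obs()["position"]);p=plane(w,(305,259),.069);d=p-E
q=np.radians(16.5);f=lambda d:np.array([np.cos(q)*d[0]+np.sin(q)*d[1],np.sin(q)*d[0]-np.cos(q)*d[1],-d[2]])
print("knob",p,"tool",f(d))
for r in rings(w,.022): print(np.array(r[0]),np.array(r[1]),[np.array(x) for x in r[2]])
t=camera("side")
for r in rings(t,.022): print("side",np.array(r[0]),np.array(r[1]))
E
```

```text
knob [0.53   0.3361 0.069 ] tool [ 0.0012 -0.0028  0.0542]
[376.063  232.3151] [0.5459 0.2879 0.0645 0.0699] [array([0.5458, 0.2905, 0.0491, 0.0509])]
side [283.8126 354.8502] [0.5347 0.2814 0.0405 0.061 ]
side [353.5963 306.0546] [0.448  0.1362 0.0511 0.0548]
side [413.0997  12.3218] [ 0.6592 -1.2652  0.1629  0.396 ]
```

>>> carry_out([
  {"xyz":[0.001,-0.003,0.045],"angular":[0,0,0]},
  {"xyz":[0.001,-0.003,0.081],"angular":[0,0,0]},
  {"xyz":[0.001,-0.003,0.081],"angular":[0,0,0]},
  {"xyz":[0.001,-0.003,0.081],"angular":[0,0,0]},
])

```text
clock: 8.05
position: [0.5292, 0.3365, 0.0417]
ee_rot: [0.99, 0.144, 0.0, -0.0]
ft_force: [-0.3, 0.1, 1.0]
grip_width: 0.701
grasp_force: 0.0
```

>>> carry_out([
  {"xyz":[0,0,0],"angular":[0,0,0]},
  {"xyz":[0,0,0],"angular":[0,0,0]},
  {"xyz":[0,0,0],"angular":[0,0,0]},
  {"xyz":[0,0,0],"angular":[0,0,0]},
  {"xyz":[0,0,0],"angular":[0,0,0]},
  {"xyz":[0,0,0],"angular":[0,0,0]},
], hand=0)

```text
clock: 8.65
position: [0.5295, 0.3367, 0.042]
ee_rot: [0.99, 0.144, 0.001, -0.0]
ft_force: [-1.2, -1.4, 7.0]
grip_width: 0.195
grasp_force: 38.8
```

>>> carry_out([
  {"xyz":[0,-0.004,0],"angular":[0,0,0]},
  {"xyz":[0,-0.008,0],"angular":[0,0,0]},
  {"xyz":[0,-0.013,0],"angular":[0,0,0]},
  {"xyz":[0,-0.018,0],"angular":[0,0,0]},
  {"xyz":[0,-0.023,0],"angular":[0,0,0]},
  {"xyz":[0,-0.028,0],"angular":[0,0,0]},
  {"xyz":[0,-0.033,0],"angular":[0,0,0]},
  {"xyz":[0,-0.037,0],"angular":[0,0,0]},
  {"xyz":[0,-0.04,0],"angular":[0,0,0]},
  {"xyz":[0,-0.04,0],"angular":[0,0,0]},
])

```text
clock: 9.65
position: [0.5176, 0.3755, 0.042]
ee_rot: [0.99, 0.144, 0.001, -0.0]
ft_force: [-2.3, -1.7, 8.2]
grip_width: 0.198
grasp_force: 39.0
```

>>> carry_out([
  {"xyz":[0,0,0],"angular":[0,0,0]},
  {"xyz":[0,0,0],"angular":[0,0,0]},
  {"xyz":[0,0,0],"angular":[0,0,0]},
  {"xyz":[0,0,0],"angular":[0,0,0]},
  {"xyz":[0,0,-0.05],"angular":[0,0,0]},
  {"xyz":[0,0,-0.1],"angular":[0,0,0]},
  {"xyz":[0.002,0.045,-0.11],"angular":[0,0,0]},
  {"xyz":[0.002,0.091,-0.11],"angular":[0,0,0]},
  {"xyz":[0.002,0.091,-0.11],"angular":[0,0,0]},
  {"xyz":[0.002,0.091,-0.11],"angular":[0,0,0]},
], hand=0.6)

```text
clock: 10.65
position: [0.5457, 0.2866, 0.1503]
ee_rot: [0.99, 0.143, 0.0, 0.0]
ft_force: [-0.4, 1.0, 0.1]
grip_width: 0.601
grasp_force: 0.0
```

```bash
python3 - <<'E'
from h import *
np.set_printoptions(precision=4,suppress=True)
o=get_obs();print(np.round(o["position"],4),np.round(o["ee_rot"],4),np.round(o["joint_pos"],2))
for n in("wrist","side","top"):
  w=camera(n)
  for z in(.022,):
    for r in rings(w,z): print(n,np.array(r[0]),np.array(r[1]),[np.array(x) for x in r[2]])
E
```

```text
[0.5457 0.2866 0.1503] [0.9898 0.1426 0.0001 0.0002] [-0.13  0.42 -0.55  1.56  0.23  1.22 -2.  ]
wrist [450.8112 342.6304] [0.479  0.1364 0.0149 0.0321] []
wrist [306.9045 225.5762] [0.5455 0.2891 0.0685 0.0687] [array([0.5459, 0.2893, 0.05  , 0.0511])]
side [277.7688 357.8102] [0.5425 0.2903 0.0675 0.0716] [array([0.5426, 0.2906, 0.0497, 0.0527])]
side [353.6109 306.1039] [0.4479 0.1363 0.0512 0.0547] [array([0.448 , 0.1365, 0.0234, 0.0263])]
side [296.9666 203.6931] [ 0.6666 -0.0896  0.0538  0.0636] [array([ 0.6676, -0.0891,  0.0306,  0.0324])]
top [268.2778 295.3048] [0.4484 0.1252 0.0512 0.0515] [array([0.4485, 0.1254, 0.0266, 0.0273])]
top [627.8019 255.7064] [ 0.5155 -0.6638  0.0603  0.1189] []
top [368.1413 195.0541] [ 0.6689 -0.1021  0.0558  0.0573] [array([ 0.6688, -0.1023,  0.034 ,  0.0364])]
```

>>> carry_out([
  {"xyz":[0,-0.001,0],"angular":[0,0,-8.5]},
  {"xyz":[0,-0.001,0],"angular":[0,0,-17]},
  {"xyz":[0,-0.001,0],"angular":[0,0,-25.5]},
  {"xyz":[0,-0.001,0],"angular":[0,0,-34]},
  {"xyz":[0,-0.001,0],"angular":[0,0,-42.5]},
  {"xyz":[0,-0.001,0],"angular":[0,0,-51]},
  {"xyz":[0,-0.002,0],"angular":[0,0,-59.5]},
  {"xyz":[0,-0.0026,0],"angular":[0,0,-68]},
  {"xyz":[0.001,-0.0026,0],"angular":[0,0,-76.5]},
  {"xyz":[0.001,-0.0026,0],"angular":[0,0,-85]},
  {"xyz":[0.001,-0.0026,0],"angular":[0,0,-90]},
  {"xyz":[0.001,-0.0026,0],"angular":[0,0,-90]},
], hand=1)

```text
clock: 12.0
position: [0.5447, 0.2921, 0.1501]
ee_rot: [0.597, 0.803, 0.0, -0.0]
ft_force: [-0.4, 1.2, -0.1]
grip_width: 1.003
grasp_force: 0.0
```

```bash
cat > look.py <<'E'
from h import *
import sys
np.set_printoptions(precision=4,suppress=True)
from scipy.spatial.transform import Rotation as R
def main(z,view="wrist"):
    o=get_obs();p=np.array(o["position"]);T=R.from_quat(o["ee_rot"]).as_matrix()
    print("tcp",p,"yaw",np.degrees(np.arctan2(T[1,0],T[0,0])),"j7",o["joint_pos"][6])
    w=camera(view)
    for r in rings(w,z):
        a=r[1] ;q=np.array([a[0],a[1],p[2]]);print("px",np.array(r[0]),"outer",np.array(a),"hole",[np.array(x) for x in r[2]],"tool shift",T.T@(q-p))
    return w,p,T
if __name__=="__main__": main(float(sys.argv[1]))
E
python3 look.py 0.022
```

```text
tcp [0.5447 0.2921 0.1501] yaw 106.7442528961671 j7 -0.5323741736425533
px [308.8779 226.8159] outer [0.5444 0.2895 0.0676 0.0699] hole [array([0.5441, 0.2905, 0.0499, 0.0513])] tool shift [-0.0024 -0.001  -0.    ]
```

>>> carry_out([
  {"xyz":[-0.002,-0.001,0.045],"angular":[0,0,0]},
  {"xyz":[-0.002,-0.001,0.09],"angular":[0,0,0]},
  {"xyz":[-0.002,-0.001,0.12],"angular":[0,0,0]},
  {"xyz":[-0.002,-0.001,0.135],"angular":[0,0,0]},
  {"xyz":[-0.002,-0.001,0.146],"angular":[0,0,0]},
  {"xyz":[-0.002,-0.001,0.146],"angular":[0,0,0]},
  {"xyz":[-0.002,-0.001,0.146],"angular":[0,0,0]},
])

```text
clock: 12.75
position: [0.5457, 0.2893, 0.0056]
ee_rot: [0.598, 0.801, 0.001, 0.0]
ft_force: [-0.2, -0.2, 0.6]
grip_width: 0.999
grasp_force: 0.0
```

>>> carry_out([
  {"xyz":[0,0,0],"angular":[0,0,0]},
  {"xyz":[0,0,0],"angular":[0,0,0]},
  {"xyz":[0,0,0],"angular":[0,0,0]},
  {"xyz":[0,0,0],"angular":[0,0,0]},
  {"xyz":[0,0,0],"angular":[0,0,0]},
  {"xyz":[0,0,0],"angular":[0,0,0]},
], hand=0, grip_force=50)

```text
clock: 13.35
position: [0.5457, 0.2891, 0.0068]
ee_rot: [0.598, 0.801, 0.001, 0.001]
ft_force: [-5.1, -3.0, 13.1]
grip_width: 0.792
grasp_force: 52.4
```

>>> carry_out([
  {"xyz":[0,0,-0.004],"angular":[0,0,0]},
  {"xyz":[0,0,-0.012],"angular":[0,0,0]},
  {"xyz":[0,0,-0.03],"angular":[0,0,0]},
  {"xyz":[0,0,-0.06],"angular":[0,0,0]},
  {"xyz":[0,0,-0.1],"angular":[0,0,0]},
  {"xyz":[0,0,-0.12],"angular":[0,0,0]},
  {"xyz":[0,0,-0.12],"angular":[0,0,0]},
  {"xyz":[0,0,-0.12],"angular":[0,0,0]},
])

```text
clock: 14.15
position: [0.5451, 0.2886, 0.1252]
ee_rot: [0.598, 0.802, 0.0, 0.0]
ft_force: [0.3, -0.4, -1.7]
grip_width: 0.791
grasp_force: 56.5
```

```bash
python3 - <<'E'
from look import *
w,p,T=main(p_z:=get_obs()["position"][2]+0.015)
s=camera("side")
W=np.zeros((480,800,3),np.uint8);W[:,:560]=w["img"][:,40:600];W[:240,560:]=cv2.resize(s["img"][250:400,200:350],(240,240));W[240:,560:]=cv2.resize(camera("top")["img"][200:300,120:220],(240,240));cv2.imwrite("pics/w4.png",W[:,:,::-1])
E
```

```text
tcp [0.5451 0.2886 0.1252] yaw 106.55457098524876 j7 -0.5438595509166825
px [142.5506 349.7971] outer [0.482  0.2538 0.0063 0.0167] hole [] tool shift [-0.0153 -0.0704 -0.0001]
px [311.1359 308.0153] outer [0.5454 0.2905 0.0678 0.07  ] hole [array([0.5448, 0.2924, 0.047 , 0.05  ])] tool shift [0.0018 0.0008 0.    ]
```

View pics/w4.png

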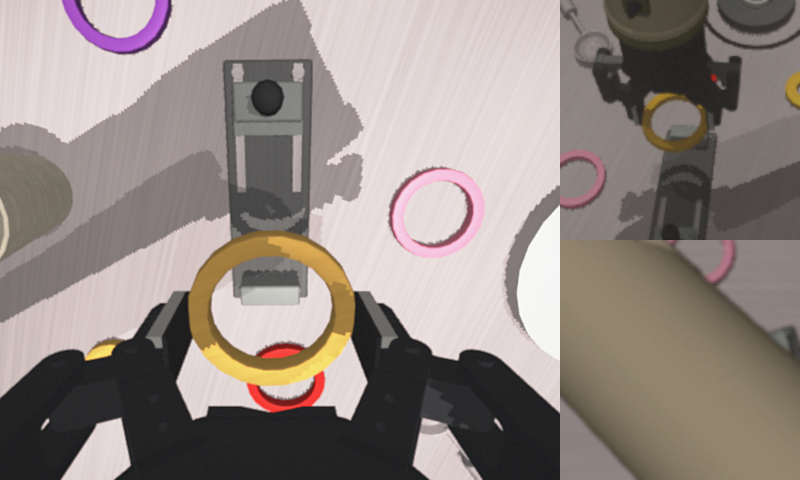

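Wrist view: the brass ring is held flat between the pads, centre about (311,308). The clamp is open and empty behind it, with the knob at (307,97). Now on to a standoff to measure the post.

>>> carry_out([
  {"xyz":[-0.03,-0.005,-0.035],"angular":[0,0,0]},
  {"xyz":[-0.36,-0.063,-0.065],"angular":[0,0,0]},
  {"xyz":[-0.36,-0.063,-0.065],"angular":[0,0,0]},
  {"xyz":[-0.36,-0.063,-0.065],"angular":[0,0,0]},
  {"xyz":[-0.36,-0.063,-0.065],"angular":[0,0,0]},
  {"xyz":[-0.36,-0.063,-0.065],"angular":[0,0,0]},
  {"xyz":[-0.36,-0.063,-0.065],"angular":[0,0,0]},
  {"xyz":[-0.36,-0.063,-0.065],"angular":[0,0,0]},
  {"xyz":[-0.36,-0.063,-0.065],"angular":[0,0,0]},
  {"xyz":[-0.36,-0.063,-0.065],"angular":[0,0,0]},
])

```text
clock: 15.3
position: [0.5867, -0.0751, 0.1883]
ee_rot: [0.599, 0.801, -0.0, -0.001]
ft_force: [0.8, 0.2, -1.0]
grip_width: 0.794
grasp_force: 57.1
```

```bash
python3 - <<'E'
from look import *
w,p,T=main(.05)
W=np.zeros((480,800,3),np.uint8);W[:,:560]=w["img"][:,40:600];W[240:,560:]=cv2.resize(camera("side")["img"][180:300,270:390],(240,240))
cv2.imwrite("pics/w5.png",W[:,:,::-1])
print(plane(w,(320,200),.076))
E
```

```text
tcp [ 0.5867 -0.0751  0.1883] yaw 106.45474618757281 j7 0.14873915975372862
px [318.5699 303.818 ] outer [ 0.6157 -0.1508  0.1461  0.1748] hole [array([ 0.6101, -0.1518,  0.1039,  0.11  ]), array([ 0.6618, -0.0885,  0.024 ,  0.0297])] tool shift [-0.0808  0.0063 -0.0001]
[ 0.587  -0.0503  0.076 ]
```

View pics/w5.png

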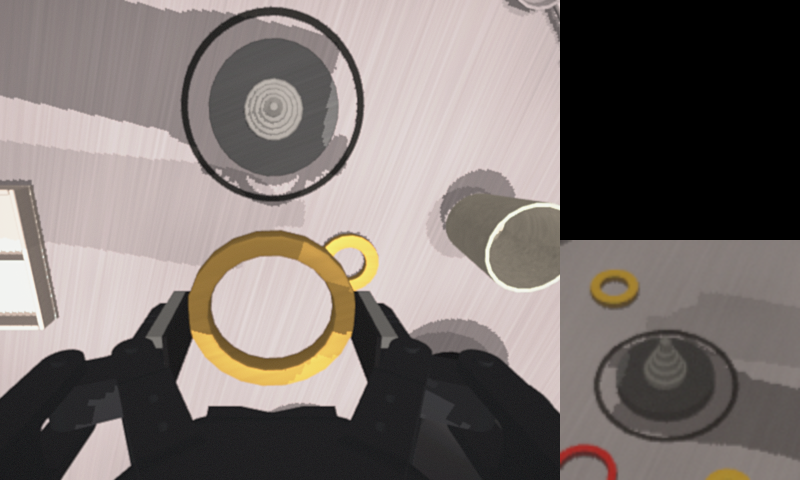

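Wrist view: the 48 mm step's outline is centred near (314,109) with the tip at (314,106), seen almost straight down. The held ring is at (312,308) and still flat.

```bash
python3 - <<'E'
from look import *
o=get_obs();p=np.array(o["position"]);T=R.from_quat(o["ee_rot"]).as_matrix()
w=camera("wrist")
m=np.zeros((480,640),np.uint8);m[60:160,265:362]=w["img"].max(2)[60:160,265:362]>115
m[:, :270]=0
m=cv2.morphologyEx(m,cv2.MORPH_CLOSE,np.ones((7,7)))
n,l,st,ce=cv2.connectedComponentsWithStats(m);i=l[112,314];k=cv2.findContours((l==i).astype(np.uint8),0,1)[0][0]
e=cv2.fitEllipse(k);print("post px",e,circ(w,k,.028))
for nm,q in(("step",plane(w,e[0],.028)),("tip",plane(w,(314,106),.076))): print(nm,q,T.T@(q-p))
d=w["img"].max(2)
cs,h=cv2.findContours((d<62).astype(np.uint8),cv2.RETR_CCOMP,cv2.CHAIN_APPROX_NONE)
for c in cs:
    if 8000<cv2.contourArea(c)<40000: print("spot?",circ(w,c,0))
E
```

```text
post px ((312.5675964355469, 111.72032165527344), (57.28090286254883, 60.908485412597656), 179.17420959472656) (0.5639204978942871, 0.010832412168383598, 0.046736739575862885, 0.04694085940718651)
step [0.5638 0.0114 0.028 ] [0.087  0.0021 0.1608]
tip [0.5641 0.0131 0.076 ] [0.0887 0.0029 0.1129]
spot? (0.5626945495605469, 0.01070998515933752, 0.1594783216714859, 0.1598060578107834)
spot? (0.5631791353225708, 0.010399083606898785, 0.15249694883823395, 0.15278160572052002)
```

>>> carry_out([
  {"xyz":[0.045,0.001,0],"angular":[0,0,0]},
  {"xyz":[0.087,0.002,0],"angular":[0,0,0]},
  {"xyz":[0.087,0.002,0],"angular":[0,0,0]},
  {"xyz":[0.087,0.002,0.03],"angular":[0,0,0]},
  {"xyz":[0.087,0.002,0.07],"angular":[0,0,0]},
  {"xyz":[0.087,0.002,0.1],"angular":[0,0,0]},
  {"xyz":[0.087,0.002,0.11],"angular":[0,0,0]},
  {"xyz":[0.087,0.002,0.11],"angular":[0,0,0]},
])

```text
clock: 16.25
position: [0.5635, 0.0104, 0.0785]
ee_rot: [0.597, 0.802, -0.0, -0.001]
ft_force: [-0.3, -0.1, -1.1]
grip_width: 0.789
grasp_force: 57.1
```

```bash
python3 - <<'E'
from look import *
w,p,T=main(get_obs()["position"][2]+.015)
s=camera("side")
W=np.zeros((480,800,3),np.uint8);W[:,:560]=w["img"][:,40:600];W[240:,560:]=cv2.resize(s["img"][180:300,270:390],(240,240))
cv2.imwrite("pics/w6.png",W[:,:,::-1])
E
```

```text
tcp [0.5635 0.0104 0.0785] yaw 106.65439737286005 j7 -0.05705502001497772
px [387.8733 403.5811] outer [ 0.6094 -0.0211  0.01    0.018 ] hole [] tool shift [-0.0434  0.035  -0.0001]
px [311.1148 307.7834] outer [0.5637 0.0125 0.068  0.0699] hole [array([0.5632, 0.0143, 0.0471, 0.0496])] tool shift [0.0019 0.0008 0.    ]
px [173.1804  19.9476] outer [0.4913 0.1006 0.0153 0.0327] hole [] tool shift [ 0.1071 -0.0433  0.0002]
```

View pics/w6.png

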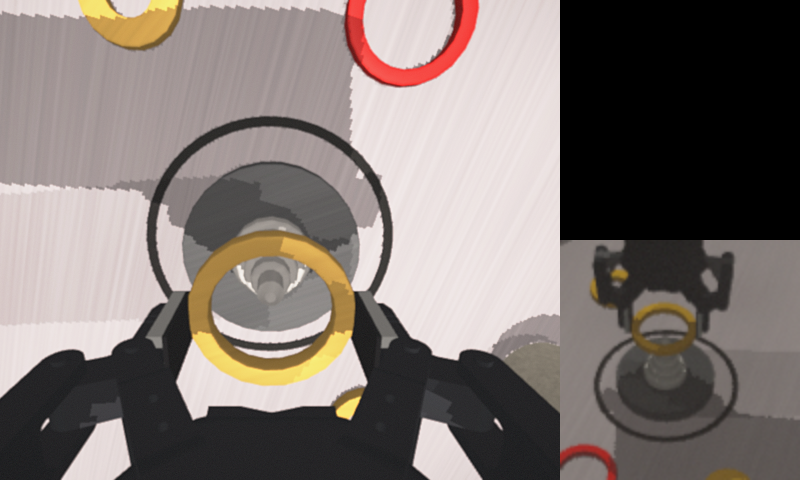

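The ring hangs centred over the post: ring centre (311,308), tip just under it at (311,290). Lowering.

>>> carry_out([
  {"xyz":[0,0,0.01],"angular":[0,0,0]},
  {"xyz":[0,0,0.02],"angular":[0,0,0]},
  {"xyz":[0,0,0.03],"angular":[0,0,0]},
  {"xyz":[0,0,0.04],"angular":[0,0,0]},
  {"xyz":[0,0,0.045],"angular":[0,0,0]},
  {"xyz":[0,0,0.049],"angular":[0,0,0]},
  {"xyz":[0,0,0.049],"angular":[0,0,0]},
  {"xyz":[0,0,0.049],"angular":[0,0,0]},
])

```text
clock: 17.15
position: [0.5645, 0.0096, 0.0305]
ee_rot: [0.598, 0.802, 0.0, 0.0]
ft_force: [0.0, -0.1, -0.9]
grip_width: 0.79
grasp_force: 57.2
```

>>> carry_out([
  {"xyz":[0,0,0.002],"angular":[0,0,0]},
  {"xyz":[0,0,0.004],"angular":[0,0,0]},
  {"xyz":[0,0,0.006],"angular":[0,0,0]},
  {"xyz":[0,0,0.008],"angular":[0,0,0]},
  {"xyz":[0,0,0.008],"angular":[0,0,0]},
  {"xyz":[0,0,0.008],"angular":[0,0,0]},
])

```text
clock: 17.75
position: [0.5643, 0.0095, 0.0223]
ee_rot: [0.598, 0.802, -0.0, -0.0]
ft_force: [-0.4, -0.1, -1.0]
grip_width: 0.792
grasp_force: 57.1
```

>>> carry_out([
  {"xyz":[0.0012,0,0],"angular":[0,0,0]},
  {"xyz":[0.0012,0,0.002],"angular":[0,0,0]},
  {"xyz":[0.0012,0,0.004],"angular":[0,0,0]},
  {"xyz":[0.0012,0,0.006],"angular":[0,0,0]},
  {"xyz":[0.0012,0,0.006],"angular":[0,0,0]},
  {"xyz":[0.0012,0,0.006],"angular":[0,0,0]},
])

```text
clock: 18.35
position: [0.5639, 0.0107, 0.0162]
ee_rot: [0.598, 0.802, -0.0, -0.0]
ft_force: [-0.6, -0.0, -0.4]
grip_width: 0.793
grasp_force: 57.2
```

>>> carry_out([
  {"xyz":[0,0,0.0015],"angular":[0,0,0]},
  {"xyz":[0,0,0.003],"angular":[0,0,0]},
  {"xyz":[0,0,0.003],"angular":[0,0,0]},
  {"xyz":[0,0,0.003],"angular":[0,0,0]},
])

```text
clock: 18.75
position: [0.5639, 0.0107, 0.0133]
ee_rot: [0.598, 0.802, -0.0, -0.0]
ft_force: [-0.4, -1.0, -0.9]
grip_width: 0.791
grasp_force: 57.1
```

>>> carry_out([
  {"xyz":[0,0,0],"angular":[0,0,0]},
  {"xyz":[0,0,0],"angular":[0,0,0]},
  {"xyz":[0,0,0],"angular":[0,0,0]},
  {"xyz":[0,0,0],"angular":[0,0,0]},
  {"xyz":[0,0,-0.04],"angular":[0,0,0]},
  {"xyz":[0,0,-0.09],"angular":[0,0,0]},
  {"xyz":[-0.04,0,-0.13],"angular":[0,0,0]},
  {"xyz":[-0.07,0,-0.13],"angular":[0,0,0]},
  {"xyz":[-0.07,0,-0.13],"angular":[0,0,0]},
  {"xyz":[-0.07,0,-0.13],"angular":[0,0,0]},
], hand=1)

```text
clock: 19.75
position: [0.5838, -0.0572, 0.1432]
ee_rot: [0.599, 0.801, -0.0, -0.0]
ft_force: [0.4, 1.2, -0.5]
grip_width: 0.999
grasp_force: 0.0
```

```bash
python3 - <<'E'
from look import *
w,p,T=main(.028)
s=camera("side")
for z in(.01,.028):
  for r in rings(s,z): print("side",z,np.array(r[0]),np.array(r[1]),[np.array(x) for x in r[2]])
W=np.zeros((480,800,3),np.uint8);W[:,:560]=w["img"][:,40:600];W[240:,560:]=cv2.resize(s["img"][180:300,270:390],(240,240))
cv2.imwrite("pics/w7.png",W[:,:,::-1])
E
```

```text
tcp [ 0.5838 -0.0572  0.1432] yaw 106.44892016147787 j7 0.0948852280550889
px [392.5047 298.8571] outer [ 0.6649 -0.0952  0.0514  0.0572] hole [array([ 0.6659, -0.0946,  0.0289,  0.0316])] tool shift [-0.0594  0.067  -0.    ]
px [311.412  130.7468] outer [0.5648 0.0113 0.0683 0.0684] hole [array([0.5646, 0.0113, 0.051 , 0.0513])] tool shift [0.0711 0.0011 0.    ]
side 0.01 [353.5963 306.0546] [0.4498 0.1287 0.0519 0.0557] [array([0.4499, 0.1291, 0.0234, 0.0266])]
side 0.01 [321.8151 244.3741] [ 0.5684 -0.0008  0.0643  0.0709] []
side 0.01 [296.6451 203.7396] [ 0.6725 -0.1002  0.0567  0.0628] [array([ 0.6729, -0.1003,  0.0316,  0.0327])]
side 0.01 [420.6323  76.3746] [ 0.5243 -0.8035  0.1147  0.1392] []
side 0.01 [484.2789  52.9332] [ 0.3474 -1.0565  0.0358  0.3861] []
side 0.01 [444.559   39.3443] [ 0.4987 -1.1192  0.2818  0.6057] [array([ 0.394 , -0.9927,  0.0149,  0.0322]), array([ 0.4647, -1.2013,  0.0163,  0.0382])]
side 0.028 [353.5963 306.0546] [0.4471 0.14   0.0507 0.0544] [array([0.4471, 0.1404, 0.0229, 0.026 ])]
side 0.028 [321.8151 244.3741] [0.5628 0.0134 0.0628 0.0693] []
side 0.028 [296.6451 203.7396] [ 0.6646 -0.0836  0.0554  0.0614] [array([ 0.665 , -0.0838,  0.0309,  0.032 ])]
side 0.028 [420.6323  76.3746] [ 0.5198 -0.7707  0.1121  0.136 ] []
side 0.028 [484.2789  52.9332] [ 0.347  -1.0179  0.035   0.3772] []
side 0.028 [444.559   39.3443] [ 0.4948 -1.0792  0.2753  0.5917] [array([ 0.3925, -0.9556,  0.0145,  0.0315]), array([ 0.4615, -1.1594,  0.0159,  0.0373])]
```

View pics/w7.png

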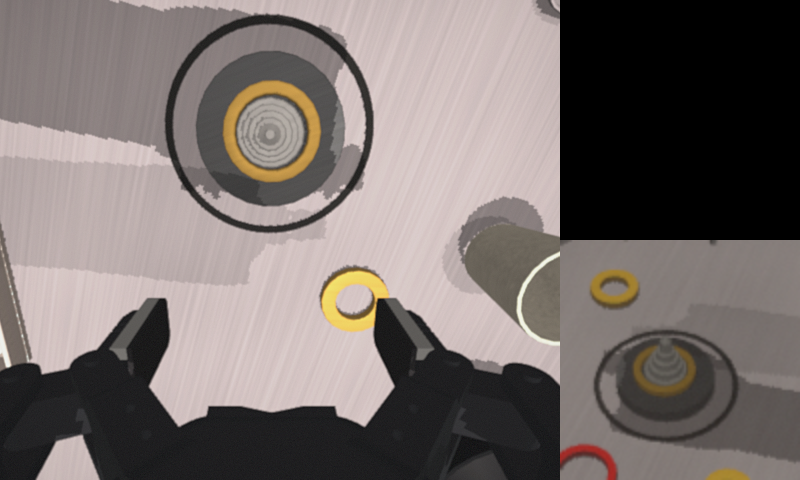

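Ring1 is home and concentric: ring centre (311,131), post tip (310,134). Its fit at z 28 mm from both cameras agrees to 2–3 mm. Ring3 is at (392,299). On to ring3.

>>> carry_out([
  {"xyz":[-0.036,0.036,0],"angular":[0,0,0]},
  {"xyz":[-0.073,0.073,0],"angular":[0,0,0]},
  {"xyz":[-0.073,0.073,0],"angular":[0,0,0]},
  {"xyz":[-0.073,0.073,0],"angular":[0,0,0]},
  {"xyz":[-0.073,0.073,0],"angular":[0,0,0]},
])

```text
clock: 20.35
position: [0.6741, -0.1035, 0.1431]
ee_rot: [0.597, 0.802, 0.0, -0.001]
ft_force: [-0.5, 0.5, 0.1]
grip_width: 0.996
grasp_force: 0.0
```

```bash
python3 look.py 0.01
```

```text
tcp [ 0.6741 -0.1035  0.1431] yaw 106.69858959601993 j7 0.1420209962278704
px [310.7699 222.9065] outer [ 0.6746 -0.1034  0.0578  0.0584] hole [array([ 0.6746, -0.1029,  0.0334,  0.0343])] tool shift [-0.0001  0.0005 -0.    ]
px [200.3538  24.4608] outer [0.5605 0.0108 0.0621 0.0691] hole [] tool shift [ 0.1421 -0.0759  0.0002]
```

>>> carry_out([
  {"xyz":[0,0.0005,0.045],"angular":[0,0,0]},
  {"xyz":[0,0.0005,0.09],"angular":[0,0,0]},
  {"xyz":[0,0.0005,0.12],"angular":[0,0,0]},
  {"xyz":[0,0.0005,0.135],"angular":[0,0,0]},
  {"xyz":[0,0.0005,0.143],"angular":[0,0,0]},
  {"xyz":[0,0.0005,0.145],"angular":[0,0,0]},
  {"xyz":[0,0.0005,0.145],"angular":[0,0,0]},
])

```text
clock: 21.1
position: [0.676, -0.1053, -0.0001]
ee_rot: [0.598, 0.802, 0.001, 0.001]
ft_force: [-0.5, 0.4, 0.0]
grip_width: 1.001
grasp_force: 0.0
```

>>> carry_out([
  {"xyz":[0,0,0],"angular":[0,0,0]},
  {"xyz":[0,0,0],"angular":[0,0,0]},
  {"xyz":[0,0,0],"angular":[0,0,0]},
  {"xyz":[0,0,0],"angular":[0,0,0]},
  {"xyz":[0,0,0],"angular":[0,0,0]},
  {"xyz":[0,0,0],"angular":[0,0,0]},
], hand=0, grip_force=50)

```text
clock: 21.7
position: [0.6759, -0.1056, 0.0006]
ee_rot: [0.598, 0.802, 0.0, 0.001]
ft_force: [-5.4, -1.0, 12.3]
grip_width: 0.669
grasp_force: 50.5
```

>>> carry_out([
  {"xyz":[0,0,-0.004],"angular":[0,0,0]},
  {"xyz":[0,0,-0.012],"angular":[0,0,0]},
  {"xyz":[0,0,-0.03],"angular":[0,0,0]},
  {"xyz":[0,0,-0.06],"angular":[0,0,0]},
  {"xyz":[0,0,-0.1],"angular":[0,0,0]},
  {"xyz":[0,0,-0.14],"angular":[0,0,0]},
  {"xyz":[0,0,-0.14],"angular":[0,0,0]},
  {"xyz":[0,0,-0.14],"angular":[0,0,0]},
])

```text
clock: 22.5
position: [0.6759, -0.1054, 0.1406]
ee_rot: [0.598, 0.802, 0.001, 0.001]
ft_force: [0.8, 0.0, -1.9]
grip_width: 0.666
grasp_force: 53.4
```

```bash
python3 - <<'E'
from look import *
w,p,T=main(get_obs()["position"][2]+.0094)
E
```

```text
tcp [ 0.6759 -0.1054  0.1406] yaw 106.56214502915708 j7 0.14029945754725837
px [311.1487 300.2406] outer [ 0.6758 -0.1022  0.0577  0.0599] hole [array([ 0.6753, -0.1006,  0.0303,  0.0331])] tool shift [ 0.0031  0.0008 -0.    ]
px [195.8118  20.4761] outer [ 0.6091 -0.0126  0.0294  0.0336] hole [] tool shift [ 0.108  -0.0376 -0.0003]
```

>>> carry_out([
  {"xyz":[0.035,-0.018,0],"angular":[0,0,0]},
  {"xyz":[0.08,-0.04,0],"angular":[0,0,0]},
  {"xyz":[0.115,-0.06,0],"angular":[0,0,0]},
  {"xyz":[0.142,-0.0745,0],"angular":[0,0,0]},
  {"xyz":[0.142,-0.0745,0],"angular":[0,0,0]},
  {"xyz":[0.142,-0.0745,0.03],"angular":[0,0,0]},
  {"xyz":[0.142,-0.0745,0.05],"angular":[0,0,0]},
  {"xyz":[0.142,-0.0745,0.05],"angular":[0,0,0]},
  {"xyz":[0.142,-0.0745,0.05],"angular":[0,0,0]},
])

```text
clock: 23.45
position: [0.5632, 0.0092, 0.0882]
ee_rot: [0.598, 0.801, -0.0, -0.001]
ft_force: [0.4, -0.6, -0.1]
grip_width: 0.67
grasp_force: 53.7
```

```bash
python3 - <<'E'
from look import *
w,p,T=main(get_obs()["position"][2]+.0094)
cv2.imwrite("pics/w8.png",w["img"][:,:,::-1])
E
```

```text
tcp [0.5632 0.0092 0.0882] yaw 106.54034328979917 j7 -0.05170467725261698
px [311.7141 282.7129] outer [0.5614 0.019  0.0562 0.0778] hole [array([0.5638, 0.0093, 0.0202, 0.0354]), array([0.5601, 0.023 , 0.0112, 0.02  ]), array([0.5547, 0.044 , 0.0154, 0.0341])] tool shift [0.0099 0.001  0.    ]
px [147.3812  65.8314] outer [0.483  0.0835 0.032  0.0333] hole [array([0.4835, 0.0835, 0.0135, 0.0149])] tool shift [ 0.0941 -0.0558  0.0001]
```

View pics/w8.png

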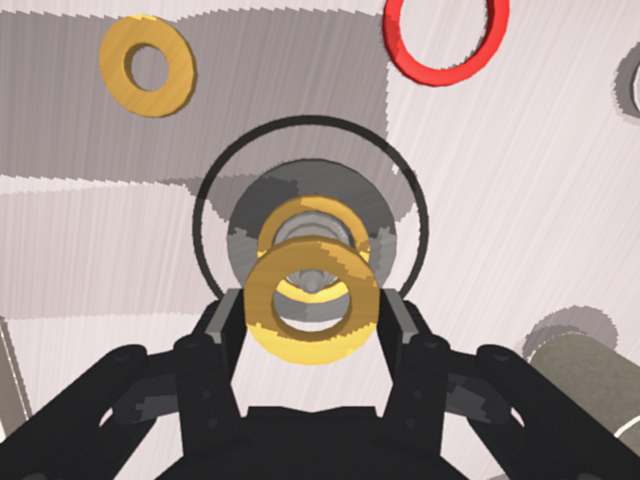

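Ring3 is held flat, centre (312,300), with the post tip at (312,283) visible through its bore. Lowering.

>>> carry_out([
  {"xyz":[0,0,0.008],"angular":[0,0,0]},
  {"xyz":[0,0,0.016],"angular":[0,0,0]},
  {"xyz":[0,0,0.024],"angular":[0,0,0]},
  {"xyz":[0,0,0.032],"angular":[0,0,0]},
  {"xyz":[0,0,0.036],"angular":[0,0,0]},
  {"xyz":[0,0,0.038],"angular":[0,0,0]},
  {"xyz":[0,0,0.038],"angular":[0,0,0]},
  {"xyz":[0,0,0.038],"angular":[0,0,0]},
])

```text
clock: 24.3
position: [0.5635, 0.0095, 0.0505]
ee_rot: [0.598, 0.802, 0.0, 0.0]
ft_force: [0.7, 0.8, -0.5]
grip_width: 0.666
grasp_force: 53.7
```

```bash
python3 -c "
from h import *
o=get_obs();print(np.round(o['position'],4),np.round(o['ft_force'],1))"
```

```text
[0.5635 0.0095 0.0505] [ 0.7  0.8 -0.5]
```

>>> carry_out([
  {"xyz":[0,0,0.002],"angular":[0,0,0]},
  {"xyz":[0,0,0.004],"angular":[0,0,0]},
  {"xyz":[0,0,0.006],"angular":[0,0,0]},
  {"xyz":[0,0,0.008],"angular":[0,0,0]},
  {"xyz":[0,0,0.008],"angular":[0,0,0]},
  {"xyz":[0,0,0.008],"angular":[0,0,0]},
])

```text
clock: 24.9
position: [0.5633, 0.0094, 0.0423]
ee_rot: [0.598, 0.802, -0.0, 0.0]
ft_force: [-1.0, 0.4, -0.6]
grip_width: 0.661
grasp_force: 53.7
```

>>> carry_out([
  {"xyz":[0,0,0.0015],"angular":[0,0,0]},
  {"xyz":[0,0,0.003],"angular":[0,0,0]},
  {"xyz":[0,0,0.003],"angular":[0,0,0]},
  {"xyz":[0,0,0.003],"angular":[0,0,0]},
])

```text
clock: 25.3
position: [0.5633, 0.0094, 0.0392]
ee_rot: [0.598, 0.802, -0.0, -0.0]
ft_force: [-0.1, 0.0, -1.2]
grip_width: 0.665
grasp_force: 53.7
```

>>> carry_out([
  {"xyz":[0,0,0],"angular":[0,0,0]},
  {"xyz":[0,0,0],"angular":[0,0,0]},
  {"xyz":[0,0,0],"angular":[0,0,0]},
  {"xyz":[0,0,0],"angular":[0,0,0]},
  {"xyz":[0,0,-0.04],"angular":[0,0,0]},
  {"xyz":[0,0,-0.08],"angular":[0,0,0]},
  {"xyz":[-0.04,0,-0.1],"angular":[0,0,0]},
  {"xyz":[-0.07,0,-0.1],"angular":[0,0,0]},
  {"xyz":[-0.07,0,-0.1],"angular":[0,0,0]},
  {"xyz":[-0.07,0,-0.1],"angular":[0,0,0]},
], hand=1)

```text
clock: 26.3
position: [0.5831, -0.0581, 0.1391]
ee_rot: [0.598, 0.801, 0.0, -0.0]
ft_force: [0.4, -0.1, 0.2]
grip_width: 0.998
grasp_force: 0.0
```

```bash
python3 - <<'E'
from look import *
w,p,T=main(.048)
s=camera("side")
for r in rings(s,.01): print("side",np.array(r[0]),np.array(r[1]),[np.array(x) for x in r[2]])
W=np.zeros((480,800,3),np.uint8);W[:,:560]=w["img"][:,40:600];W[240:,560:]=cv2.resize(s["img"][200:280,280:360],(240,240))
cv2.imwrite("pics/w9.png",W[:,:,::-1])
E
```

```text
tcp [ 0.5831 -0.0581  0.1391] yaw 106.47513602294073 j7 0.09353616859837732
px [312.8444 129.8043] outer [0.5646 0.0114 0.0629 0.063 ] hole [array([0.5637, 0.0113, 0.0341, 0.0343])] tool shift [0.0719 0.002  0.    ]
px [173.8586   5.1543] outer [0.4673 0.0561 0.0065 0.0338] hole [] tool shift [ 0.1424 -0.0786  0.0001]
side [364.0314 291.7352] [0.4406 0.0881 0.0523 0.056 ] [array([0.4408, 0.0882, 0.0233, 0.026 ])]
side [321.8655 243.4855] [ 0.5693 -0.0037  0.0659  0.0849] [array([0.5566, 0.0162, 0.0128, 0.0148]), array([0.567 , 0.0202, 0.0097, 0.0125])]
side [420.5911  76.379 ] [ 0.5244 -0.8034  0.1149  0.139 ] []
side [444.3622  46.5555] [ 0.494  -1.0568  0.3309  0.4512] [array([ 0.6145, -0.9561,  0.0237,  0.0489]), array([ 0.4024, -1.0692,  0.0157,  0.0521]), array([ 0.6521, -1.0401,  0.016 ,  0.0352]), array([ 0.4567, -1.1328,  0.0159,  0.0362])]
side [481.0527  15.3759] [ 0.4024 -1.362   0.1153  0.2591] []
```

View pics/w9.png

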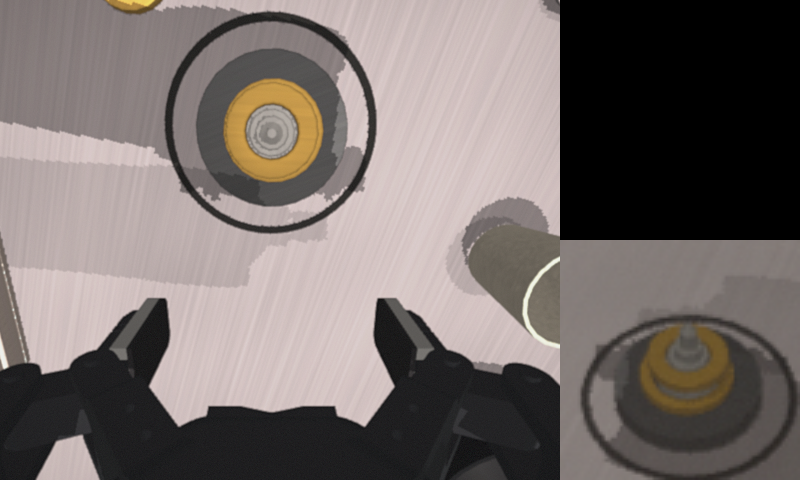

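Ring3 is home: concentric with the post at (313,131), bore showing the 30 mm step, and flat in the side inset with a gap left for the absent ring2. Ring4 has been knocked to about (0.441,0.088), so I'll go there.

>>> carry_out([
  {"xyz":[0.04,-0.021,0],"angular":[0,0,0]},
  {"xyz":[0.08,-0.042,0],"angular":[0,0,0]},
  {"xyz":[0.12,-0.064,0],"angular":[0,0,0]},
  {"xyz":[0.16,-0.085,0],"angular":[0,0,0]},
  {"xyz":[0.18,-0.0955,0],"angular":[0,0,0]},
  {"xyz":[0.18,-0.0955,0],"angular":[0,0,0]},
  {"xyz":[0.18,-0.0955,0],"angular":[0,0,0]},
  {"xyz":[0.18,-0.0955,0],"angular":[0,0,0]},
])

```text
clock: 27.2
position: [0.4408, 0.0873, 0.1393]
ee_rot: [0.598, 0.801, 0.0, 0.0]
ft_force: [0.9, -0.3, -0.3]
grip_width: 1.002
grasp_force: 0.0
```

```bash
python3 look.py 0.01
```

```text
tcp [0.4408 0.0873 0.1393] yaw 106.53800176167886 j7 -0.06522130770839037
px [406.3609 358.9972] outer [ 0.5614 -0.0103  0.0374  0.0863] hole [] tool shift [-0.1279  0.0878  0.    ]
px [310.8224 225.2418] outer [0.4417 0.0865 0.0529 0.0535] hole [array([0.4417, 0.0869, 0.0242, 0.0255])] tool shift [-0.001   0.0006  0.    ]
```

>>> carry_out([
  {"xyz":[-0.001,0,0.045],"angular":[0,0,0]},
  {"xyz":[-0.001,0,0.09],"angular":[0,0,0]},
  {"xyz":[-0.001,0,0.12],"angular":[0,0,0]},
  {"xyz":[-0.001,0,0.132],"angular":[0,0,0]},
  {"xyz":[-0.001,0,0.14],"angular":[0,0,0]},
  {"xyz":[-0.001,0,0.14],"angular":[0,0,0]},
  {"xyz":[-0.001,0,0.14],"angular":[0,0,0]},
])

```text
clock: 27.95
position: [0.4417, 0.0868, 0.0005]
ee_rot: [0.598, 0.801, 0.001, 0.001]
ft_force: [-0.2, -0.2, 0.6]
grip_width: 1.006
grasp_force: 0.0
```

>>> carry_out([
  {"xyz":[0,0,0],"angular":[0,0,0]},
  {"xyz":[0,0,0],"angular":[0,0,0]},
  {"xyz":[0,0,0],"angular":[0,0,0]},
  {"xyz":[0,0,0],"angular":[0,0,0]},
  {"xyz":[0,0,0],"angular":[0,0,0]},
  {"xyz":[0,0,0],"angular":[0,0,0]},
  {"xyz":[0,0,0],"angular":[0,0,0]},
], hand=0, grip_force=50)

```text
clock: 28.65
position: [0.4413, 0.0866, 0.0007]
ee_rot: [0.598, 0.801, -0.0, 0.001]
ft_force: [-5.6, -1.5, 17.9]
grip_width: 0.61
grasp_force: 48.6
```

>>> carry_out([
  {"xyz":[0,0,-0.004],"angular":[0,0,0]},
  {"xyz":[0,0,-0.012],"angular":[0,0,0]},
  {"xyz":[0,0,-0.03],"angular":[0,0,0]},
  {"xyz":[0,0,-0.06],"angular":[0,0,0]},
  {"xyz":[0,0,-0.1],"angular":[0,0,0]},
  {"xyz":[0,0,-0.14],"angular":[0,0,0]},
  {"xyz":[0,0,-0.14],"angular":[0,0,0]},
  {"xyz":[0,0,-0.14],"angular":[0,0,0]},
])

```text
clock: 29.45
position: [0.4411, 0.0865, 0.14]
ee_rot: [0.598, 0.801, 0.0, 0.001]
ft_force: [-0.4, 0.0, -1.2]
grip_width: 0.609
grasp_force: 52.4
```

```bash
python3 - <<'E'
from look import *
w,p,T=main(get_obs()["position"][2]+.0094)
E
```

```text
tcp [0.4411 0.0865 0.14  ] yaw 106.53775703988163 j7 -0.06679441198223518
px [443.4806 331.1603] outer [0.5    0.0932 0.0109 0.0288] hole [] tool shift [-0.0103  0.0584  0.0001]
px [311.2613 305.9086] outer [0.4417 0.0874 0.0527 0.0553] hole [array([0.4411, 0.0887, 0.0215, 0.024 ])] tool shift [0.0007 0.0009 0.    ]
```

>>> carry_out([
  {"xyz":[-0.03,0.027,0],"angular":[0,0,0]},
  {"xyz":[-0.06,0.054,0],"angular":[0,0,0]},
  {"xyz":[-0.09,0.081,0],"angular":[0,0,0]},
  {"xyz":[-0.1063,0.0958,0],"angular":[0,0,0]},
  {"xyz":[-0.1063,0.0958,0],"angular":[0,0,0]},
  {"xyz":[-0.1063,0.0958,0.03],"angular":[0,0,0]},
  {"xyz":[-0.1063,0.0958,0.05],"angular":[0,0,0]},
  {"xyz":[-0.1063,0.0958,0.05],"angular":[0,0,0]},
  {"xyz":[-0.1063,0.0958,0.05],"angular":[0,0,0]},
])

```text
clock: 30.4
position: [0.562, 0.0128, 0.089]
ee_rot: [0.597, 0.802, -0.0, -0.001]
ft_force: [0.2, -0.0, 0.0]
grip_width: 0.604
grasp_force: 52.6
```

```bash
python3 - <<'E'
from look import *
w,p,T=main(get_obs()["position"][2]+.0094)
s=camera("side")
W=np.zeros((480,800,3),np.uint8);W[:,:560]=w["img"][:,40:600];W[240:,560:]=cv2.resize(s["img"][180:280,270:370],(240,240))
cv2.imwrite("pics/w10.png",W[:,:,::-1])
E
```

```text
tcp [0.562  0.0128 0.089 ] yaw 106.62417907049274 j7 -0.07285084018190409
px [312.0082 284.4199] outer [0.5604 0.022  0.0519 0.0762] hole [array([0.5636, 0.0096, 0.0094, 0.0233]), array([0.5603, 0.0218, 0.0078, 0.0123]), array([0.555 , 0.0416, 0.0042, 0.0167])] tool shift [0.0092 0.0011 0.    ]
```

View pics/w10.png

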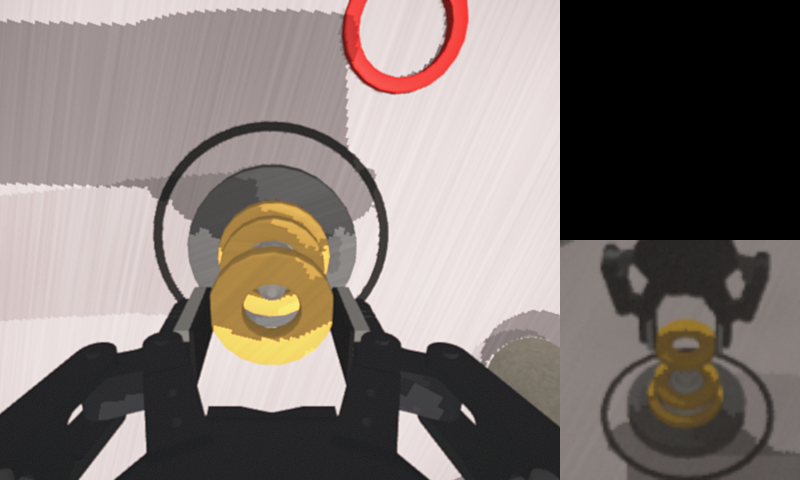

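Ring4 is held flat, centre (312,305), with the tip at (312,291) just inside the near edge of its bore. Checking the offset numerically first.

```bash
python3 - <<'E'
from look import *
o=get_obs();p=np.array(o["position"]);T=R.from_quat(o["ee_rot"]).as_matrix();print(p)
w=camera("wrist")
for v in(289,291,293):
    q=plane(w,(312,v),.076);print(v,q,T.T@(q-p))
E
```

```text
[0.5631 0.0126 0.0902]
289 [0.5647 0.0117 0.076 ] [-0.0013  0.0013  0.0142]
291 [0.565  0.0107 0.076 ] [-0.0024  0.0013  0.0142]
293 [0.5653 0.0097 0.076 ] [-0.0035  0.0013  0.0142]
```

>>> carry_out([
  {"xyz":[-0.001,0.0005,0.006],"angular":[0,0,0]},
  {"xyz":[-0.001,0.0005,0.014],"angular":[0,0,0]},
  {"xyz":[-0.001,0.0005,0.022],"angular":[0,0,0]},
  {"xyz":[-0.001,0.0005,0.027],"angular":[0,0,0]},
  {"xyz":[-0.001,0.0005,0.028],"angular":[0,0,0]},
  {"xyz":[-0.001,0.0005,0.028],"angular":[0,0,0]},
  {"xyz":[-0.001,0.0005,0.028],"angular":[0,0,0]},
])

```text
clock: 31.25
position: [0.5637, 0.0114, 0.0615]
ee_rot: [0.598, 0.802, 0.0, 0.0]
ft_force: [-0.2, -0.5, -0.6]
grip_width: 0.61
grasp_force: 52.6
```

>>> carry_out([
  {"xyz":[0,0,0.002],"angular":[0,0,0]},
  {"xyz":[0,0,0.004],"angular":[0,0,0]},
  {"xyz":[0,0,0.006],"angular":[0,0,0]},
  {"xyz":[0,0,0.008],"angular":[0,0,0]},
  {"xyz":[0,0,0.008],"angular":[0,0,0]},
  {"xyz":[0,0,0.008],"angular":[0,0,0]},
])

```text
clock: 31.85
position: [0.5636, 0.0113, 0.0533]
ee_rot: [0.598, 0.802, -0.0, -0.0]
ft_force: [0.7, 0.8, -0.6]
grip_width: 0.603
grasp_force: 52.6
```

Free of contact and about 5 mm onto its step. Lowering the rest and releasing.

>>> carry_out([
  {"xyz":[0,0,0.002],"angular":[0,0,0]},
  {"xyz":[0,0,0.004],"angular":[0,0,0]},
  {"xyz":[0,0,0.004],"angular":[0,0,0]},
  {"xyz":[0,0,0.004],"angular":[0,0,0]},
])

```text
clock: 32.25
position: [0.5635, 0.0113, 0.0492]
ee_rot: [0.598, 0.802, -0.0, -0.0]
ft_force: [0.3, 0.2, -1.1]
grip_width: 0.605
grasp_force: 52.6
```

>>> carry_out([
  {"xyz":[0,0,0],"angular":[0,0,0]},
  {"xyz":[0,0,0],"angular":[0,0,0]},
  {"xyz":[0,0,0],"angular":[0,0,0]},
  {"xyz":[0,0,0],"angular":[0,0,0]},
  {"xyz":[0,0,-0.04],"angular":[0,0,0]},
  {"xyz":[0,0,-0.08],"angular":[0,0,0]},
  {"xyz":[-0.04,0,-0.1],"angular":[0,0,0]},
  {"xyz":[-0.07,0,-0.1],"angular":[0,0,0]},
  {"xyz":[-0.07,0,-0.1],"angular":[0,0,0]},
  {"xyz":[-0.07,0,-0.1],"angular":[0,0,0]},
], hand=1)

```text
clock: 33.25
position: [0.5834, -0.0563, 0.149]
ee_rot: [0.598, 0.801, 0.0, -0.0]
ft_force: [-0.1, 0.8, -0.3]
grip_width: 0.998
grasp_force: 0.0
```

```bash
python3 - <<'E'
from look import *
w,p,T=main(.058)
s=camera("side")
W=np.zeros((480,800,3),np.uint8);W[:,:480]=w["img"][:,80:560];W[240:,490:]=cv2.resize(s["img"][200:280,270:373],(310,240));W[:232,490:]=cv2.resize(s["img"],(310,232))
cv2.imwrite("pics/w11.png",W[:,:,::-1])
E
```

```text
tcp [ 0.5834 -0.0563  0.149 ] yaw 106.47525446960246 j7 0.07995574145624085
px [311.6794 132.3151] outer [0.5646 0.0117 0.0606 0.0607] hole [array([0.5646, 0.0107, 0.0253, 0.0254])] tool shift [0.0705 0.0012 0.    ]
```

View pics/w11.png

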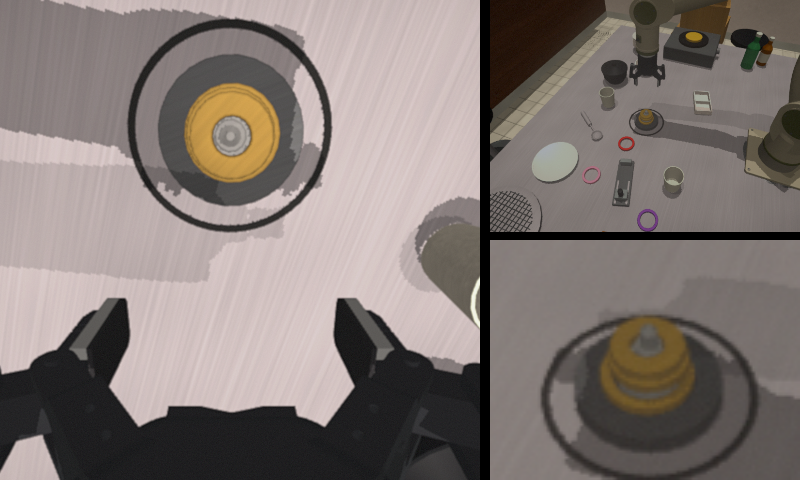

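Ring4 is home: its bore fits 25 mm at z 58 mm, and the three rings are flat and concentric at (312,132). No other brass ring lies on the table, and the crockery hasn't moved. The gripper is clear, so I'm handing in.

```bash
python3 -c "
from workcell import *
print(hand_in())"
```

```text
the job is handed in; nothing more can be done
None
```

The job is handed in, though no verdict came back: the burner base stands inside the circle with ring1, ring3 and ring4 home on the post (ring2 and ring5 were not on the table), the jaw was slid open first, and the crockery was left alone.

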